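# Lock a circuit board in its soldering fixture

### The job

Push the circuit board along its rails with a fingertip until it is fully home against the two end stops of the fixture. Then push the clamp's upright black handle over, away from the board, past its dead point until it snaps down and locks with the rubber foot pressing on the board. Only push: do not lift the board, and leave everything else on the table where it is.

Things in the scene. Friction and masses are not known exactly. Their poses are not given: they have to be found in the camera images.
- fixture: aluminium board fixture, fixed to the table: base plate 200 x 110 mm, 12 mm thick. Origin under the plate's centre, z up; +x is the way the board and the handle are pushed, +y is to the left of that. On the plate two side rails guide the board (x -45 to 20 mm, 10 mm high, inner faces at y = +-27 mm); nothing else stands on the plate nearer than the rails
- end_stops (a point): midway between the faces of the two end stops (12 mm high steel blocks on the plate, 28 mm apart), at fixture x = 20, y = 0, z = 18 mm
- clamp_pivot (a point): the pivot of the steel clamp behind the end stops, at fixture x = 50, y = 0, z = 50 mm; its axis is the fixture's y. The handle and the hold-down arm turn about it
- board: loose green circuit board in a black carrier, 70 mm (x) by 50 mm (y), 5 mm thick, about 90 g, lying on the plate between the rails, its x along the fixture's. Origin at the centre of its underside. Parts on it stand at most 15 mm above the underside. At the start it is 12 to 34 mm short of the stops; fully home its origin is at fixture x = -15 mm. It slides freely (under 2 N)
- board_near (a point): middle of the board's near (-x) face, 7.5 mm above its underside. Here a grey terminal block 40 mm wide stands flush along the near edge, so the face is upright and 15 mm high: push here, towards +x
- handle (a joint): handle angle, rad: 0 = open (start: upright, leaning 0.15 rad to fixture -x), grows as it swings to +x; dead point about 0.7; 1.6 = locked, almost level, pointing to +x. A spring drives it away from the dead point both ways: pushed 80 mm from the pivot it resists with 3 to 5 N, then less; let go too early it swings back, beyond the dead point it snaps to 1.6 by itself and stays
- handle_tip (a point): free end of the handle, on its axis, 115 mm from the pivot. The last 60 mm of the handle are a round black grip of 18 mm diameter; below it is a flat steel bar 12 mm wide
- hold_arm: steel hold-down arm of the clamp, 10 x 10 mm, 63 mm long, origin at the pivot; moves with the handle. Open, it slants up over the far end of the board, its highest point (a nut) 102 mm above the table near fixture x = 20 mm. Locked, it lies level and its sprung rubber foot (14 mm across) presses on the board with about 5 N, at fixture x = -5 mm
- screwdriver: a grey-handled screwdriver, 160 mm, lying beside the fixture on its left; origin under its middle; bystander
- spool: a reel of solder wire, 56 mm across and 38 mm high, standing on its flange on the table to the right of the fixture; bystander
- gear_motor: a small white gear motor, about 70 x 40 x 20 mm, lying on the table to the right of the fixture; bystander
- bottle: a clear water bottle, 62 mm across and 190 mm high, on the right of the table; bystander
- carton: a plain cardboard carton, 65 x 65 x 110 mm, on the right of the table; bystander
- pliers: a pair of pliers, 150 mm long, lying on the left of the table; bystander
- parts_tray: a clear parts tray, 130 x 190 x 35 mm, on the left of the table; bystander
Not all that is in view belongs to the job. What is shaped like the fixture but orange is not meant. What is shaped like the board but yellow is not meant.

How it is judged:
By the outcome, as a careful person would: the job done as asked, in the order asked, and still so for the second after the job is handed in, with the robot touching nothing.
It also fails if it takes over 42 s, if anything falls off the work surface, if the arm or the gripper's body presses on something with over 40 N, if the wrist force passes 120 N, or if a joint passes its speed limit or range.

### The arm

A 6-joint arm with a two-finger parallel gripper is mounted at the origin on the work surface. World frame = base frame: x ahead of the robot, y to its left, z up, the work surface at z = 0. Lengths are in m, angles in degrees, forces in N, time in s.
With the tool pointing down it reaches from about 0.3 to 0.775 m from the base axis. Payload 14.6 kg.
Tool frame: the origin (TCP) lies between the finger pads; the fingertips stand 22 mm ahead of it and the grasp point (between the pads) lies 3 mm ahead of it; z points along the fingers, y is the direction in which the jaws open and shut (so a half turn about z gives the same grasp; the last joint's range is limited). The gripper opens to 85 mm and grips with 20 to 120 N. Pads are 22 mm wide; open, the fingers measure 114 mm over their backs; the gripper's body (76 mm by 85 mm) begins 54 mm behind the grasp point. The pads swing forward as they close: fully open they stand 13 mm farther back than shut.
Start: joints at [72.559, 17.183, 87.147, -0, 75.671, -3.816], TCP at [0.13, 0.535, 0.253] pointing down, gripper open.
Joint ranges: [-173.82, 173.82], [-45.26, 126.66], [13.44, 144.39], [-59.66, 239.66], [0, 175.72], [-146.38, 146.38]. Speed limits (degrees/s): [127.2, 127.2, 147.25, 180, 180, 180].

### API

Orientations are given as a 3x3 rotation matrix whose columns are the frame's x, y, z axes.
In Python, from station import arm, eyes, ticket gives the robot as it stands.
- The arm moves only by the tool drive_tool, never from a script. Its argument "commands" is a list of rows, each an object with "translation": the shift along the tool's x, y, z normalised to -1 to 1, where 1 is 50 cm, a list of three; "spin": the turn about the tool's z normalised to -1 to 1, where 1 is 45 degrees. In form: [{"translation": [dx, dy, dz], "spin": spin}, ...]. A call has 1 to 20 rows; each row shifts and turns the commanded pose from where the row before left it, along the tool's axes as they then stand; what a row does not reach is not made up. A row lasts 1/10 s, in which the tool goes at most 50 mm and 8.59 degrees, less where a joint would pass 70% of its speed; a pose out of reach is approached as far as the arm can. A call with a number of a shift or a turn outside -1 to 1 is refused whole. A call with a gripper value outside its range is refused whole. "fingers" is the closure, from -1 (fully open) to 1 (shut), set as the call begins (left out, the last holds). The fingers move at their own pace and stop on an object; "squeeze" is the grip in N (left out, the last holds). Time passes only in rows, so rows that do not move let the fingers close. It gives the time, the measured TCP pose, the force and the opening at its end, in the units of the state.
- arm.read_state(): the state, without advancing time (a new reading comes with each control period).
- eyes.get_image(name): name is "scene" or "top" or "wrist"; returns a dict with "pixels" (400x640x3 uint8, blue, green, red), "vertical_fov" (degrees; the focal length in pixels is half the picture's height over the tangent of half this angle, whatever the lens; pixels are square), "cx", "cy" (the principal point, pixels), "R" (3x3) and "t" (3): a world point X has camera coordinates R X + t. Camera axes: x right, y down, z forward; pixel columns grow to the right and rows downward; lengths in m; the calibration is good to about 2 mm. A picture is of the moment at which its call begins. There is no depth.
- ticket.job_done(): hands the job in, once; it reports no verdict.
The state is a dict: "clock": time; "joint_positions": joint angles; "qd": joint speeds; "effort": joint torques, N m; "tool_pos": TCP position; "eef_rot": TCP orientation; "contact_force": force on the tool from outside, world axes, zero at the start; "torque": the same for the moment, N m; "finger_gap": finger opening in m.
Only numpy, scipy, OpenCV 4.12 (cv2) and the standard library are available. Lean on these libraries where they do the work, as an engineer would, in place of code of your own. Each camera call takes 0.05 s, during which the arm holds its last target.

## Working session

There is one attempt and no reset: what is moved stays moved. The work goes in short steps, Python scripts to look and compute and a tool call to move; the robot and the scene stay as the last step left them, time stands still between calls to the robot, and variables do not carry over. Pictures are saved under pics/ and viewed, and the job is handed in when it is done.

Besides the shell and the picture viewer there is one more tool, called after "Emit:" by a JSON object that holds its "method" and its "body". drive_tool: Moves the arm, as the interface text tells. Scaled input: -1 to 1 covers 50 cm each way for a shift and 45 degrees each way for a turn. Its arguments: {"type":"object","properties":{"commands":{"type":"array","items":{"type":"object","properties":{"translation":{"type":"array","items":{"type":"number","minimum":-1,"maximum":1}},"spin":{"type":"number","minimum":-1,"maximum":1}}}},"fingers":{"type":"number"},"squeeze":{"type":"number"}},"required":["commands"]}

```bash
mkdir -p pics; ls
cat > h.py <<'E'
import numpy as np, cv2, pickle
from station import arm, eyes, ticket
def snap(n,tag):
    d=eyes.get_image(n); cv2.imwrite(f'pics/{n}_{tag}.png',d['pixels']); pickle.dump(d,open(f'{n}_{tag}.pkl','wb')); return d
def load(n,tag): return pickle.load(open(f'{n}_{tag}.pkl','rb'))
def f(d): return 200/np.tan(np.radians(d['vertical_fov']/2))
def proj(d,X):
    c=np.asarray(d['R'])@np.asarray(X,float).T; c=c.T+np.asarray(d['t']); return np.c_[c[...,0]/c[...,2]*f(d)+d['cx'],c[...,1]/c[...,2]*f(d)+d['cy']]
def unproj(d,px,z):
    px=np.atleast_2d(px); R=np.asarray(d['R']);C=-R.T@np.asarray(d['t'])
    r=np.c_[(px[:,0]-d['cx'])/f(d),(px[:,1]-d['cy'])/f(d),np.ones(len(px))]@R
    return C+r*((z-C[2])/r[:,2])[:,None]
E
python3 - <<'E'
from h import *
for n in ('scene','top','wrist'):
    d=snap(n,'0'); print(n,d['vertical_fov'],d['cx'],d['cy'],(-np.array(d['R']).T@np.array(d['t'])).round(3), [k for k in d if k not in('pixels',)])
print(arm.read_state())
E
```

```text
pics
scene 54.34413835381326 321.6091472012486 202.10701695181947 [ 1.147 -0.205  0.904] ['vertical_fov', 'cx', 'cy', 'R', 't']
top 45.19946340573922 308.22867334693126 191.8162140887189 [ 0.309 -0.027  1.652] ['vertical_fov', 'cx', 'cy', 'R', 't']
wrist 66.54751487766366 319.2822000563304 196.77005922944093 [0.054 0.553 0.373] ['vertical_fov', 'cx', 'cy', 'R', 't']
{'clock': 0.15, 'joint_positions': array([ 7.25604882e+01,  1.72079977e+01,  8.71707478e+01,  1.79990421e-03,
        7.56716102e+01, -3.81396534e+00]), 'qd': array([-0.04697412, -0.09562965, -0.1237888 , -0.02492205,  0.01726379,
        0.01331339]), 'effort': array([ 1.26706240e-03, -5.43667209e+01, -3.61895013e+01, -4.52593679e-05,
        2.93859113e-03, -4.91089315e-05]), 'tool_pos': array([0.12949831, 0.53437842, 0.2528649 ]), 'eef_rot': array([[-9.71854214e-01,  2.35582898e-01, -2.92434946e-04],
       [ 2.35583063e-01,  9.71853864e-01, -8.29352030e-04],
       [ 8.88228775e-05, -8.74901985e-04, -9.99999613e-01]]), 'contact_force': array([ 0.14368161, -0.33375525, -0.14465062]), 'torque': array([-0.02059   ,  0.00452985, -0.00186956]), 'finger_gap': 0.08517280104131963}
```

View pics/scene_0.png

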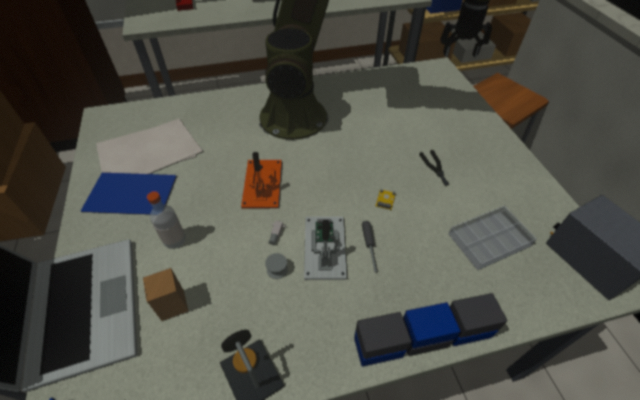

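View pics/top_0.png

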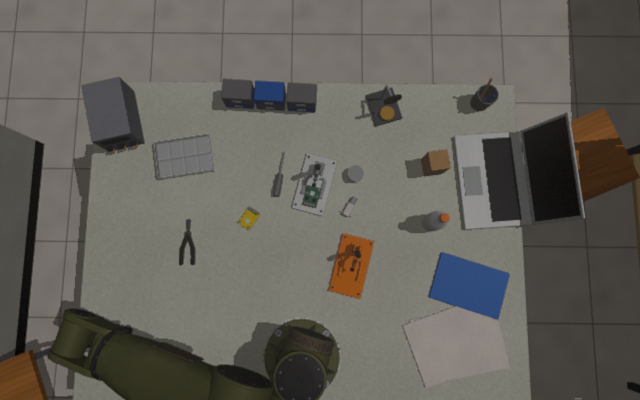

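View pics/wrist_0.png

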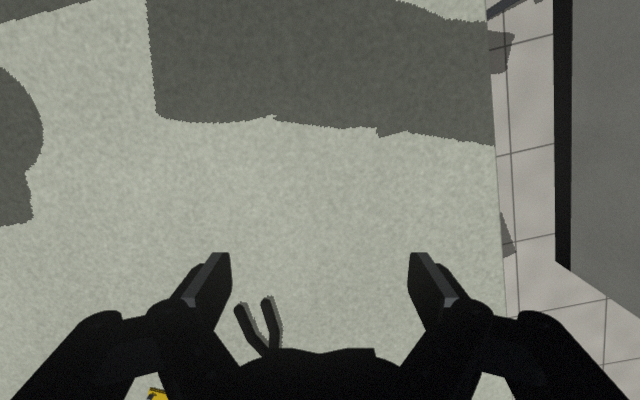

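The aluminium fixture is at about (314,185) in top and (325,248) in scene. The orange look-alike is at (351,265) in top, and the yellow board look-alike at (249,218). The grey plate with the green board fits the description, so I'll enlarge it to confirm.

Run:
```python
from h import *
a=load('top','0')['pixels'][140:230,265:375]; b=load('scene','0')['pixels'][205:290,270:390]
cv2.imwrite('pics/c0.png',cv2.resize(a,(770,630)[:2] if 0 else (733,600),interpolation=cv2.INTER_CUBIC))
cv2.imwrite('pics/c1.png',cv2.resize(b,None,fx=6.5,fy=6.5,interpolation=cv2.INTER_CUBIC))
```

```text
(no output)
```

View pics/c0.png

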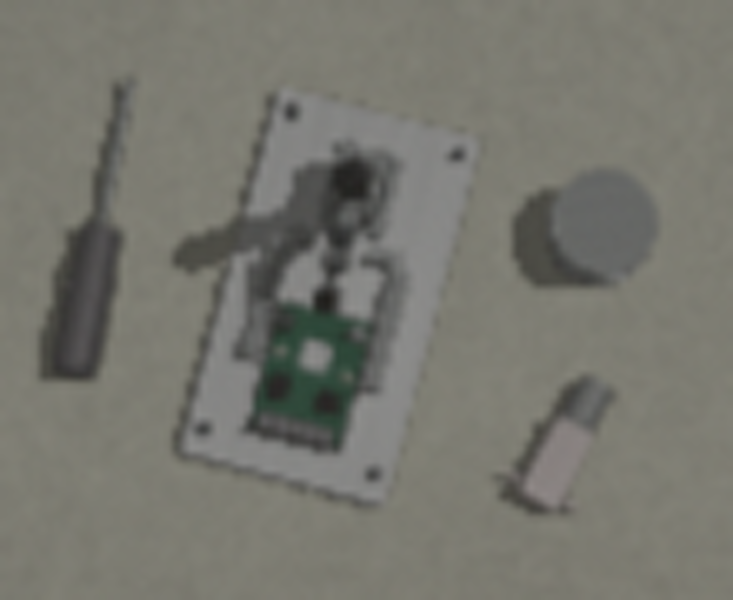

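View pics/c1.png

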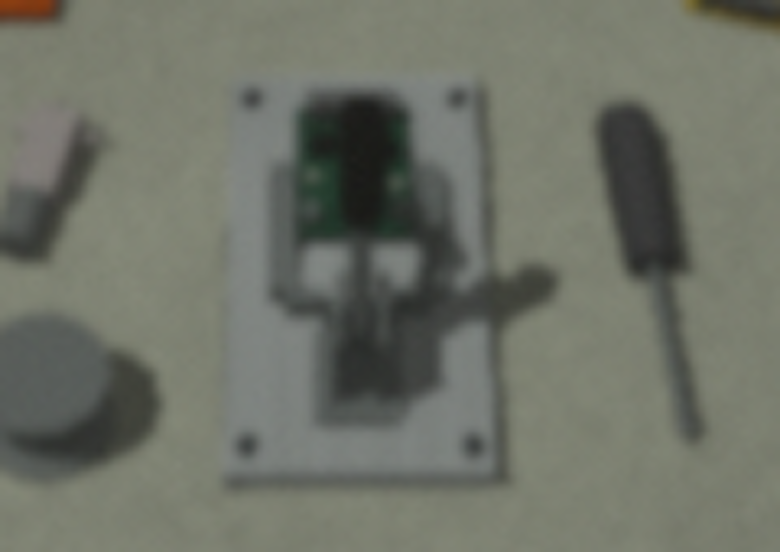

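Run:
```python
from h import *
from scipy.optimize import least_squares
t=load('top','0'); s=load('scene','0')
st=733/110.
ct=np.array([(278,90),(478,138),(380,505),(180,455)])/st+[265,140]-0.5+0.5/st
cs=np.array([(500,478),(228,482),(235,78),(480,80)])/6.5+[270,205]-.5+.5/6.5
obj=np.array([(.1,.055),(.1,-.055),(-.1,-.055),(-.1,.055)])
print(unproj(t,ct,.012).round(4)); print(unproj(s,cs,.012).round(4))
def W(p,o,z=.012):
    c,sn=np.cos(p[2]),np.sin(p[2]); return np.c_[o@np.array([[c,-sn],[sn,c]]).T+p[:2],np.full(len(o),z)]
for v in ([t,ct],),([s,cs],),([t,ct],[s,cs]):
    r=least_squares(lambda p:np.concatenate([(proj(d,W(p,obj))-c).ravel() for d,c in v]),[.6,0,0]); print(r.x[:2].round(4),np.degrees(r.x[2]).round(2),r.fun.round(1))
print(unproj(t,np.array([(300,425),(260,425),(338,440)])/st+[265,140]-.5,.027))
```

```text
[[ 0.6864 -0.01    0.012 ]
 [ 0.6617 -0.1148  0.012 ]
 [ 0.4687 -0.0648  0.012 ]
 [ 0.4935  0.0384  0.012 ]]
[[ 0.6915 -0.0085  0.012 ]
 [ 0.6663 -0.1128  0.012 ]
 [ 0.4714 -0.0637  0.012 ]
 [ 0.4996  0.0416  0.012 ]]
[ 0.5776 -0.0378] -14.11 [-0.3 -0.5  0.2  0.1  0.6  0.4 -0.4 -0.1]
[ 0.5821 -0.0358] -14.35 [ 0.6  0.3 -0.5 -0.2 -0.2  0.1  0.1 -0.2]
[ 0.5802 -0.0365] -14.22 [-0.6 -1.2 -0.1 -0.5  0.1 -0.3 -0.8 -0.9  0.2 -0.4 -0.8 -0.8 -0.7 -0.3
 -0.4 -0.7]
[[ 0.50813046 -0.02303571  0.027     ]
 [ 0.50793059 -0.00259003  0.027     ]
 [ 0.50060379 -0.04252008  0.027     ]]
```

```bash
cat >> h.py <<'E'
def plan(pos, Rt, target):
    return (np.asarray(Rt).T@(np.asarray(target)-pos))
FX=np.array([0.580,-0.037]); YAW=np.radians(-14.2)
def fw(p,FX=FX,YAW=YAW):
    p=np.atleast_2d(p).astype(float); c,s=np.cos(YAW),np.sin(YAW); return np.c_[p[:,:2]@np.array([[c,-s],[s,c]]).T+FX,p[:,2]]
E
python3 - <<'E'
from h import *
d=load('wrist','0'); st=arm.read_state(); Rt=st['eef_rot'];p=st['tool_pos']
Rc=np.array(d['R']);C=-Rc.T@np.array(d['t'])
print('cam in tool',(Rt.T@(C-p)).round(4)); print('axes in tool\n',(Rc@Rt).round(3))
for fx,z in((-.1,.25),(-.13,.25),(-.1,.3)):
    tgt=fw([fx,0,z])[0]; C2=tgt+(C-p); d2=dict(d); d2['t']=-Rc@C2
    print(fx,z,tgt.round(4),plan(p,Rt,tgt).round(4)); print(proj(d2,fw([(-.1,.055,.012),(-.1,-.055,.012),(.1,.055,.012),(.1,-.055,.012),(-.075,0,.02),(.033,0,.164)])).round(0).tolist())
E
```

```text
cam in tool [ 0.0777  0.0006 -0.1202]
axes in tool
 [[-0.001  1.     0.   ]
 [-0.953 -0.001 -0.304]
 [-0.304 -0.001  0.953]]
-0.1 0.25 [ 0.4831 -0.0125  0.25  ] [-0.4724 -0.4482  0.0032]
[[365.0, 168.0], [273.0, 167.0], [357.0, 309.0], [278.0, 308.0], [319.0, 190.0], [317.0, 358.0]]
-0.13 0.25 [ 0.454  -0.0051  0.25  ] [-0.4424 -0.4479  0.0032]
[[364.0, 192.0], [274.0, 191.0], [356.0, 326.0], [279.0, 326.0], [319.0, 213.0], [317.0, 385.0]]
-0.1 0.3 [ 0.4831 -0.0125  0.3   ] [-0.4724 -0.4482 -0.0468]
[[360.0, 160.0], [279.0, 160.0], [353.0, 288.0], [283.0, 287.0], [319.0, 179.0], [318.0, 318.0]]
```

Emit:
{"method": "drive_tool", "body": {"commands": [{"translation": [-0.0565,-0.056,0.0066]},{"translation": [-0.0565,-0.056,0.0066]},{"translation": [-0.0565,-0.056,0.0066]},{"translation": [-0.0565,-0.056,0.0066]},{"translation": [-0.0565,-0.056,0.0066]},{"translation": [-0.0565,-0.056,0.0066]},{"translation": [-0.0565,-0.056,0.0066]},{"translation": [-0.0565,-0.056,0.0066]},{"translation": [-0.0565,-0.056,0.0066]},{"translation": [-0.0565,-0.056,0.0066]},{"translation": [-0.0565,-0.056,0.0066]},{"translation": [-0.0565,-0.056,0.0066]},{"translation": [-0.0565,-0.056,0.0066]},{"translation": [-0.0565,-0.056,0.0066]},{"translation": [-0.0565,-0.056,0.0066]},{"translation": [-0.0565,-0.056,0.0066]},{"translation": [0,0,0]},{"translation": [0,0,0]}]}}

```text
invalid input at $.commands[0]: expected keys translation, spin
```

Run:
```python
from h import *
d=snap('wrist','1'); s=arm.read_state(); print(s['tool_pos'],s['eef_rot'].round(4),s['qd'].round(1))
cv2.imwrite('pics/w1c.png',cv2.resize(d['pixels'][130:330,210:430],None,fx=3,fy=3,interpolation=cv2.INTER_CUBIC))
```

```text
[0.12953326 0.53441248 0.25294211] [[-9.719e-01  2.356e-01 -2.000e-04]
 [ 2.356e-01  9.719e-01 -7.000e-04]
 [ 0.000e+00 -7.000e-04 -1.000e+00]] [ 0.1 -0.2 -0.1 -0.1 -0.   0. ]
```

View pics/wrist_1.png

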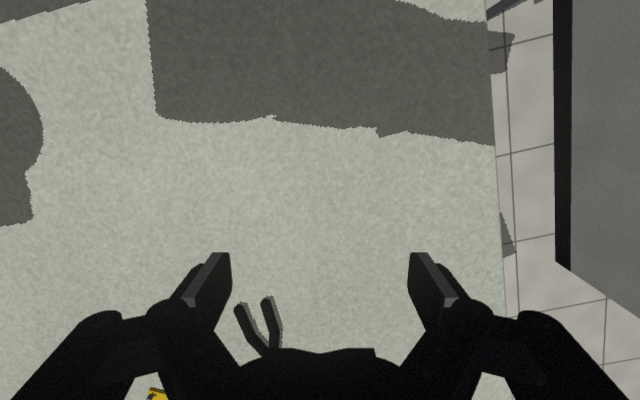

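View pics/w1c.png

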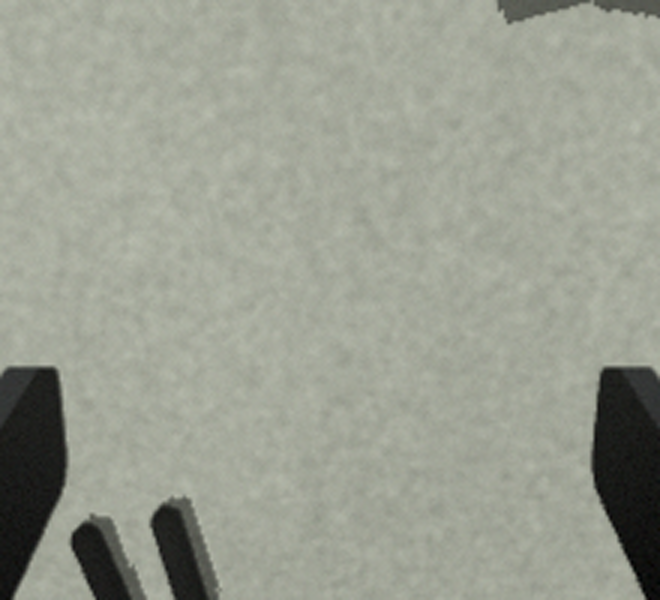

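The call was refused because each row needs a spin. The picture shows the start view, with the pliers at (260,325). I'll send it again with spin included.

Emit:
{"method": "drive_tool", "body": {"commands": [{"translation": [-0.0565,-0.056,0.0066],"spin": 0},{"translation": [-0.0565,-0.056,0.0066],"spin": 0},{"translation": [-0.0565,-0.056,0.0066],"spin": 0},{"translation": [-0.0565,-0.056,0.0066],"spin": 0},{"translation": [-0.0565,-0.056,0.0066],"spin": 0},{"translation": [-0.0565,-0.056,0.0066],"spin": 0},{"translation": [-0.0565,-0.056,0.0066],"spin": 0},{"translation": [-0.0565,-0.056,0.0066],"spin": 0},{"translation": [-0.0565,-0.056,0.0066],"spin": 0},{"translation": [-0.0565,-0.056,0.0066],"spin": 0},{"translation": [-0.0565,-0.056,0.0066],"spin": 0},{"translation": [-0.0565,-0.056,0.0066],"spin": 0},{"translation": [-0.0565,-0.056,0.0066],"spin": 0},{"translation": [-0.0565,-0.056,0.0066],"spin": 0},{"translation": [-0.0565,-0.056,0.0066],"spin": 0},{"translation": [-0.0565,-0.056,0.0066],"spin": 0},{"translation": [0,0,0],"spin": 0},{"translation": [0,0,0],"spin": 0}]}}

```text
clock: 2.0
tool_pos: [0.4632, -0.0078, 0.2001]
eef_rot: [[-0.971, 0.237, -0.001], [0.237, 0.971, 0.0], [0.001, -0.0, -1.0]]
contact_force: [-0.2, -0.3, 1.1]
finger_gap: 0.0854
```

Run:
```python
from h import *
d=snap('wrist','2'); s=arm.read_state(); print(s['tool_pos'],s['eef_rot'].round(4),s['qd'].round(1),s['joint_positions'].round(1))
cv2.imwrite('pics/w2c.png',cv2.resize(d['pixels'][130:330,210:430],None,fx=3,fy=3,interpolation=cv2.INTER_CUBIC))
```

```text
[ 0.46300738 -0.00714151  0.20029194] [[-9.718e-01  2.359e-01 -6.000e-04]
 [ 2.359e-01  9.718e-01  2.000e-04]
 [ 6.000e-04  0.000e+00 -1.000e+00]] [ 1.2 -0.8  0.3  0.1 -0.1 -0. ] [ -5.4   9.2 104.4   0.   66.4 -81.8]
```

View pics/wrist_2.png

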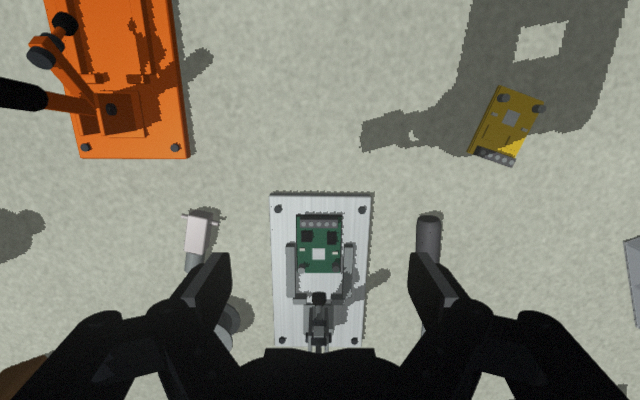

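View pics/w2c.png

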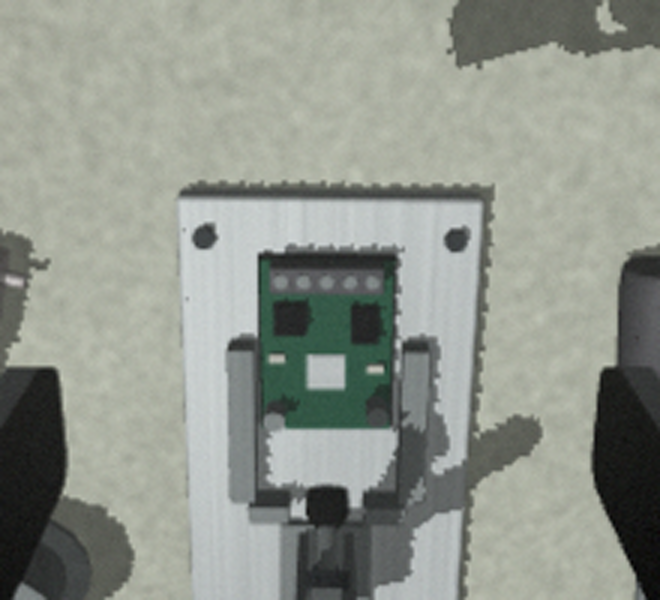

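Run:
```python
from h import *
from scipy.optimize import least_squares
d=load('wrist','2')
P=lambda l:np.array(l,float)/3+[210-1/3,130-1/3]
# point constraints & edge-only constraints
L=unproj(d,P([(180,198),(191.5,580)]),.012);R=unproj(d,P([(485,198),(466,580)]),.012)
print(L.round(4),R.round(4)); print('width',np.linalg.norm(np.cross(R[0]-L[0],(L[1]-L[0])/np.linalg.norm(L[1]-L[0]))))
for e in(L,R): v=e[1]-e[0]; print('yaw',np.degrees(np.arctan2(v[1],v[0])))
near=(L[0]+R[0])/2; w=R[0]-L[0]; print('yaw w',np.degrees(np.arctan2(-w[0],w[1])), 'near',near)
yaw=np.radians(-14.2); c=near[:2]+.1*np.array([np.cos(yaw),np.sin(yaw)]); print('centre',c)
def toF(X): q=X[:,:2]-c; return np.c_[q@[np.cos(yaw),np.sin(yaw)],q@[-np.sin(yaw),np.cos(yaw)]].round(4)
print('near face top',toF(unproj(d,P([(272,268),(384,268)]),.027)),'bottom',toF(unproj(d,P([(260,254),(397,254)]),.012)))
print('far edge',toF(unproj(d,P([(262,428),(392,428)]),.017)))
print('rail near ends',toF(unproj(d,P([(228,350),(256,350),(405,350),(432,350)]),.022)))
print('rail far/stop', toF(unproj(d,P([(258,492)]),.024)))
print('holes',toF(unproj(d,P([(204,237),(456,239)]),.012)))
print('shifting',unproj(d,P([(240,420)]),.012))
```

```text
[[ 0.4694 -0.063   0.012 ]
 [ 0.6271 -0.1052  0.012 ]] [[0.4951 0.0417 0.012 ]
 [0.6537 0.0035 0.012 ]]
width 0.10782554747223543
yaw -14.952123353050121
yaw -13.528120970511338
yaw w -13.767822841763774 near [ 0.48222723 -0.01065368  0.012     ]
centre [ 0.57917177 -0.03518442]
near face top [[-0.0793 -0.0207]
 [-0.0795  0.0179]] bottom [[-0.0786 -0.026 ]
 [-0.079   0.0234]]
far edge [[-0.0102 -0.0259]
 [-0.0106  0.0233]]
rail near ends [[-0.0453 -0.0373]
 [-0.0454 -0.0272]
 [-0.0458  0.0266]
 [-0.0459  0.0364]]
rail far/stop [[ 0.0131 -0.0273]]
holes [[-0.085  -0.0459]
 [-0.0849  0.0444]]
shifting [[ 0.56040377 -0.0661927   0.012     ]]
```

Emit:
{"method": "drive_tool", "body": {"commands": [{"translation": [0,0,0.04],"spin": 0.012},{"translation": [0,0,0.05],"spin": 0},{"translation": [0,0,0.05],"spin": 0},{"translation": [0,0,0.05],"spin": 0},{"translation": [0,0,0.05],"spin": 0},{"translation": [0,0,0.04],"spin": 0},{"translation": [0,0,0],"spin": 0},{"translation": [0,0,0],"spin": 0}], "fingers": 1, "squeeze": 30}}

```text
clock: 2.85
tool_pos: [0.4633, -0.0067, 0.0612]
eef_rot: [[-0.97, 0.244, 0.0], [0.244, 0.97, 0.0], [-0.0, 0.0, -1.0]]
contact_force: [-0.1, -0.5, 0.3]
finger_gap: -0.0003
```

Run:
```python
from h import *
d=snap('wrist','3'); s=arm.read_state(); p=s['tool_pos']; R=s['eef_rot']; print(p,R[:,0].round(4),s['finger_gap'],s['contact_force'].round(2))
c=np.array([.5792,-.0354]);y=np.radians(-14.2);q=p[:2]-c;print('F',q@[np.cos(y),np.sin(y)],q@[-np.sin(y),np.cos(y)],np.degrees(np.arctan2(R[1,0],R[0,0])))
print(proj(d,[p+R@[a,b,.022] for a,b in((.011,0),(-.011,0),(.011,.01),(.011,-.01))]).round(0))
```

```text
[ 0.46370077 -0.00688707  0.06164469] [-0.9698  0.2439 -0.0014] -0.00022413466378370668 [-0.36 -0.01  0.06]
F -0.11896462276263965 -0.0006910837938617342 165.88476815845368
[[318. 238.]
 [318. 275.]
 [338. 238.]
 [298. 238.]]
```

View pics/wrist_3.png

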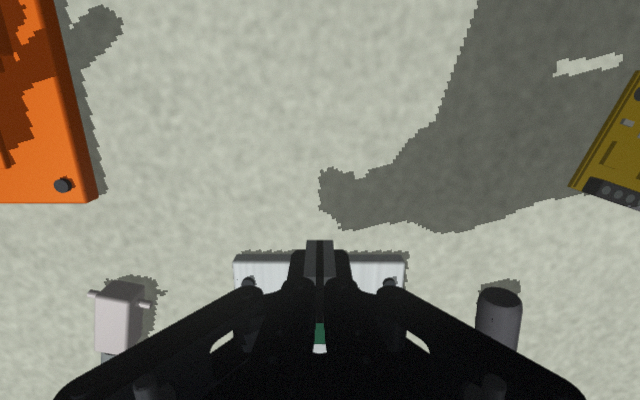

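The tips sit where predicted (row 240 against 238). Next I go down to 4.5 mm above the plate and push forward.

Emit:
{"method": "drive_tool", "body": {"commands": [{"translation": [0,0,0.023],"spin": 0},{"translation": [0,0,0.023],"spin": 0},{"translation": [0,0,0],"spin": 0},{"translation": [-0.012,0,0],"spin": 0},{"translation": [-0.012,0,0],"spin": 0},{"translation": [-0.012,0,0],"spin": 0},{"translation": [-0.006,0,0],"spin": 0},{"translation": [-0.006,0,0],"spin": 0},{"translation": [-0.006,0,0],"spin": 0},{"translation": [-0.006,0,0],"spin": 0},{"translation": [-0.006,0,0],"spin": 0},{"translation": [-0.006,0,0],"spin": 0},{"translation": [0,0,0],"spin": 0}]}}

```text
clock: 4.2
tool_pos: [0.4985, -0.0163, 0.0375]
eef_rot: [[-0.97, 0.245, 0.0], [0.245, 0.97, -0.0], [-0.0, 0.0, -1.0]]
contact_force: [0.0, -0.7, 0.1]
finger_gap: 0.0
```

```bash
cat >> h.py <<'E'
def F(p):
    c=np.array([.5792,-.0354]);y=np.radians(-14.2);q=np.asarray(p)[:2]-c;return np.array([q@[np.cos(y),np.sin(y)],q@[-np.sin(y),np.cos(y)]])
def rep():
    s=arm.read_state(); print(s['clock'],s['tool_pos'].round(4),'F',F(s['tool_pos']).round(4),'f',s['contact_force'].round(2))
def crop(d,n,x0,x1,y0,y1,k): cv2.imwrite(f'pics/{n}.png',cv2.resize(d['pixels'][y0:y1,x0:x1],None,fx=k,fy=k,interpolation=cv2.INTER_CUBIC))
E
python3 - <<'E'
from h import *
rep(); d=snap('wrist','4'); d2=snap('scene','4'); crop(d2,'s4',270,390,205,290,6)
E
```

```text
4.2 [ 0.4985 -0.0163  0.0375] F [-0.0829 -0.0012] f [ 0.02 -0.73  0.08]
```

View pics/wrist_4.png

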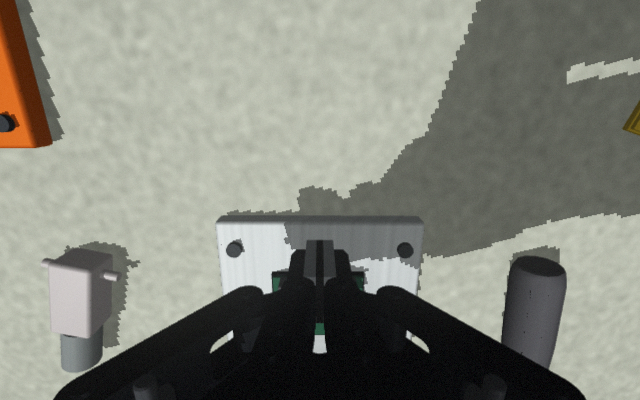

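View pics/s4.png

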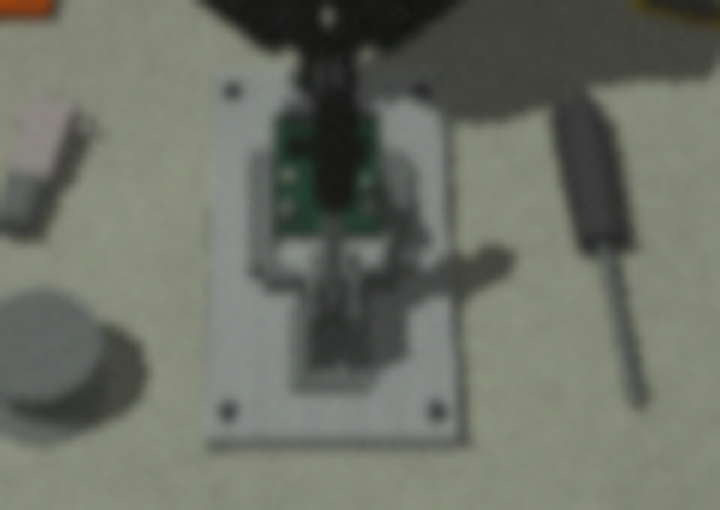

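The fingers are on the terminal block. The wrist view shows the board edge just ahead of the tips near row 272, with about 22 mm left to travel. I'll continue slowly.

Emit:
{"method": "drive_tool", "body": {"commands": [{"translation": [-0.006,0,0],"spin": 0},{"translation": [-0.006,0,0],"spin": 0},{"translation": [-0.006,0,0],"spin": 0},{"translation": [-0.006,0,0],"spin": 0},{"translation": [-0.006,0,0],"spin": 0},{"translation": [-0.004,0,0],"spin": 0},{"translation": [-0.003,0,0],"spin": 0},{"translation": [0,0,0],"spin": 0}]}}

```text
clock: 5.1
tool_pos: [0.5163, -0.0208, 0.0375]
eef_rot: [[-0.97, 0.245, 0.0], [0.245, 0.97, -0.0], [-0.0, 0.0, -1.0]]
contact_force: [0.4, 0.1, -0.2]
finger_gap: -0.0005
```

Run:
```python
from h import *
rep()
```

```text
5.1 [ 0.5163 -0.0208  0.0375] F [-0.0645 -0.0012] f [ 0.38  0.05 -0.22]
```

Emit:
{"method": "drive_tool", "body": {"commands": [{"translation": [-0.002,0,0],"spin": 0},{"translation": [-0.002,0,0],"spin": 0},{"translation": [-0.002,0,0],"spin": 0},{"translation": [0,0,0],"spin": 0}]}}

```text
clock: 5.5
tool_pos: [0.5192, -0.0215, 0.0375]
eef_rot: [[-0.97, 0.245, 0.0], [0.245, 0.97, -0.0], [-0.0, 0.0, -1.0]]
contact_force: [-0.4, 0.3, 0.2]
finger_gap: -0.0
```

Emit:
{"method": "drive_tool", "body": {"commands": [{"translation": [-0.002,0,0],"spin": 0},{"translation": [0,0,0],"spin": 0}]}}

```text
clock: 5.7
tool_pos: [0.5197, -0.0216, 0.0374]
eef_rot: [[-0.97, 0.245, -0.001], [0.245, 0.97, 0.0], [0.001, -0.0, -1.0]]
contact_force: [-3.6, 1.0, 4.3]
finger_gap: 0.0001
```

Emit:
{"method": "drive_tool", "body": {"commands": [{"translation": [-0.002,0,0],"spin": 0},{"translation": [0,0,0],"spin": 0}]}}

```text
clock: 5.9
tool_pos: [0.5198, -0.0216, 0.0373]
eef_rot: [[-0.97, 0.245, -0.003], [0.245, 0.97, 0.001], [0.003, -0.0, -1.0]]
contact_force: [-11.7, 3.5, 8.5]
finger_gap: -0.0003
```

Contact is firm: TCP stopped at fixture x = -0.061 (predicted) with 12 N. I'll back off and rise along the -x side.

Emit:
{"method": "drive_tool", "body": {"commands": [{"translation": [0.003,0,0],"spin": 0},{"translation": [0.004,0,0],"spin": 0},{"translation": [0.02,0,0],"spin": 0},{"translation": [0.04,0,0],"spin": 0},{"translation": [0.04,0,-0.03],"spin": 0},{"translation": [0.02,0,-0.06],"spin": 0},{"translation": [0,0,-0.06],"spin": 0},{"translation": [0,0,-0.06],"spin": 0},{"translation": [0,0,-0.06],"spin": 0},{"translation": [0,0,0],"spin": 0}], "fingers": -1}}

```text
clock: 6.9
tool_pos: [0.4604, -0.0064, 0.176]
eef_rot: [[-0.97, 0.245, 0.006], [0.245, 0.97, -0.001], [-0.006, 0.001, -1.0]]
contact_force: [0.4, -0.4, 0.6]
finger_gap: 0.0853
```

Run:
```python
from h import *
rep(); d=snap('wrist','5'); crop(d,'w5c',210,430,130,330,3)
d2=snap('scene','5'); crop(d2,'s5',270,390,205,290,6)
P=lambda fx,fy,z: np.r_[np.array([.5792,-.0354])+np.array([[.9694,.2453],[-.2453,.9694]])@[fx,fy],z]
print(((proj(d,[P(-.05,-.025,.012),P(-.05,.025,.012),P(-.05,-.02,.027),P(-.05,.02,.027),P(.02,-.025,.017),P(.02,.025,.017),P(-.045,.027,.022)])-[210,130])*3).round(0))
```

```text
6.9 [ 0.4604 -0.0064  0.176 ] F [-0.1223 -0.001 ] f [ 0.43 -0.4   0.65]
[[257. 361.]
 [401. 360.]
 [269. 382.]
 [390. 382.]
 [261. 539.]
 [398. 539.]
 [409. 388.]]
```

View pics/w5c.png

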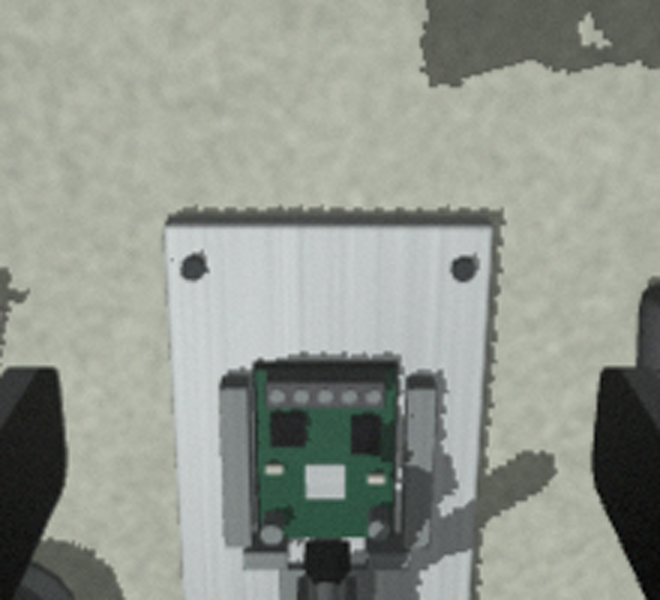

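View pics/s5.png

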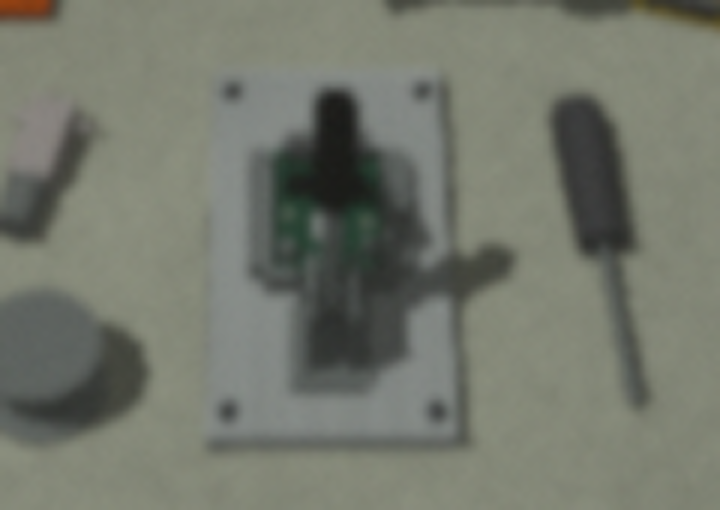

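The board is home: its near face is at rows 357–382, as predicted, and its far edge is against the stops. Next I shut the fingers and approach the handle from its -x side, with tips at z≈0.122 to clear the nut at 0.102.

Emit:
{"method": "drive_tool", "body": {"commands": [{"translation": [0,0.002,0.032],"spin": 0},{"translation": [0,0,0.032],"spin": 0},{"translation": [0,0,0],"spin": 0},{"translation": [0,0,0],"spin": 0},{"translation": [0,0,0],"spin": 0},{"translation": [0,0,0],"spin": 0},{"translation": [-0.04,0,0],"spin": 0},{"translation": [-0.04,0,0],"spin": 0},{"translation": [-0.04,0,0],"spin": 0},{"translation": [-0.04,0,0],"spin": 0},{"translation": [-0.04,0,0],"spin": 0},{"translation": [-0.03,0,0],"spin": 0},{"translation": [0,0,0],"spin": 0}], "fingers": 1}}

```text
clock: 8.3
tool_pos: [0.5722, -0.0339, 0.1406]
eef_rot: [[-0.97, 0.245, 0.001], [0.245, 0.97, -0.0], [-0.001, 0.0, -1.0]]
contact_force: [-0.1, -0.1, -0.5]
finger_gap: -0.0002
```

Run:
```python
from h import *
rep(); d=snap('wrist','6')
d2=snap('scene','6'); crop(d2,'s6',230,430,145,295,4)
```

```text
8.3 [ 0.5722 -0.0339  0.1406] F [-0.0071 -0.0003] f [-0.12 -0.14 -0.47]
```

View pics/s6.png

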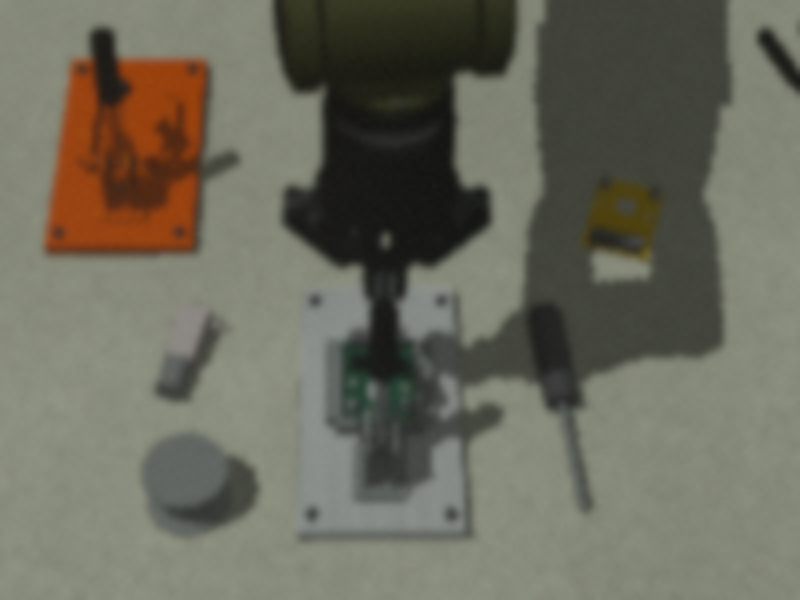

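View pics/wrist_6.png

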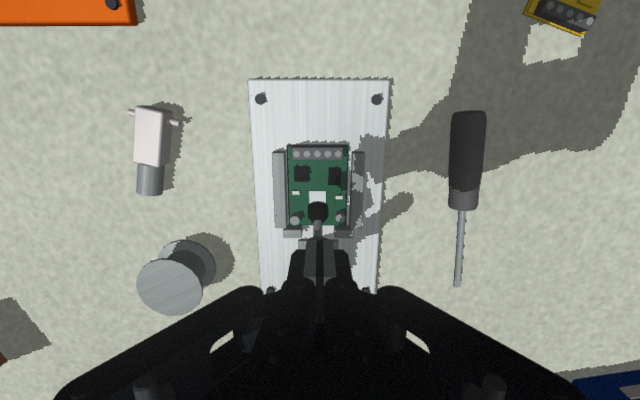

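Emit:
{"method": "drive_tool", "body": {"commands": [{"translation": [-0.016,0,0],"spin": 0},{"translation": [-0.016,0,0],"spin": 0},{"translation": [-0.01,0,0],"spin": 0},{"translation": [-0.01,0,0],"spin": 0},{"translation": [-0.01,0,0],"spin": 0},{"translation": [-0.01,0,0],"spin": 0},{"translation": [-0.01,0,0],"spin": 0},{"translation": [-0.01,0,0],"spin": 0}]}}

```text
clock: 9.2
tool_pos: [0.616, -0.0449, 0.1406]
eef_rot: [[-0.97, 0.245, -0.0], [0.245, 0.97, 0.0], [0.0, -0.0, -1.0]]
contact_force: [-5.9, 0.2, 4.1]
finger_gap: -0.0
```

Run:
```python
from h import *
rep()
d2=snap('scene','7'); crop(d2,'s7',270,390,195,290,6)
```

```text
9.2 [ 0.616  -0.0449  0.1406] F [ 0.038  -0.0002] f [-5.85  0.16  4.06]
```

View pics/s7.png

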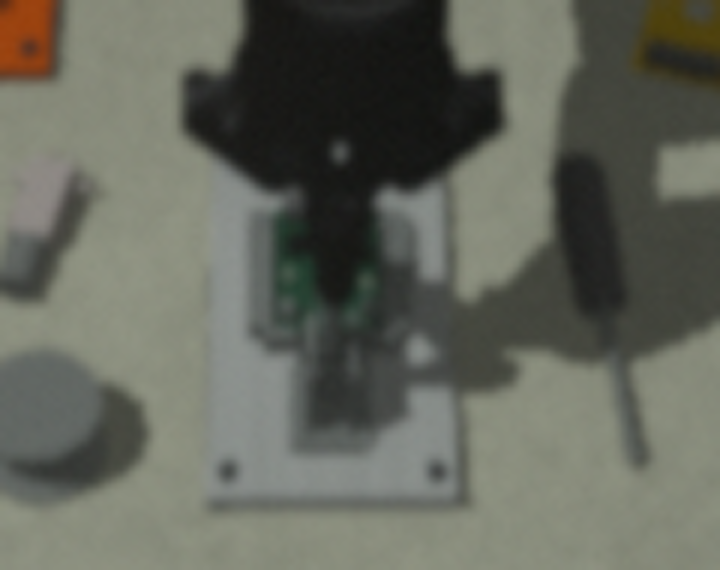

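The handle resists with about 6 N at the expected place, so I'll keep pushing past the dead point.

Emit:
{"method": "drive_tool", "body": {"commands": [{"translation": [-0.012,0,0],"spin": 0},{"translation": [-0.012,0,0],"spin": 0},{"translation": [-0.012,0,0],"spin": 0},{"translation": [-0.012,0,0],"spin": 0},{"translation": [-0.012,0,0],"spin": 0},{"translation": [-0.012,0,0],"spin": 0},{"translation": [-0.012,0,0],"spin": 0},{"translation": [-0.012,0,0],"spin": 0},{"translation": [-0.012,0,0],"spin": 0},{"translation": [-0.006,0,0],"spin": 0},{"translation": [0,0,0],"spin": 0}]}}

```text
clock: 10.35
tool_pos: [0.6713, -0.0589, 0.1403]
eef_rot: [[-0.97, 0.245, -0.0], [0.245, 0.97, -0.0], [0.0, -0.0, -1.0]]
contact_force: [-0.5, -0.1, -0.3]
finger_gap: -0.0001
```

Run:
```python
from h import *
rep()
d2=snap('scene','8'); crop(d2,'s8',270,390,195,290,6)
```

```text
10.35 [ 0.6713 -0.0589  0.1403] F [ 0.095  -0.0002] f [-0.52 -0.13 -0.29]
```

View pics/s8.png

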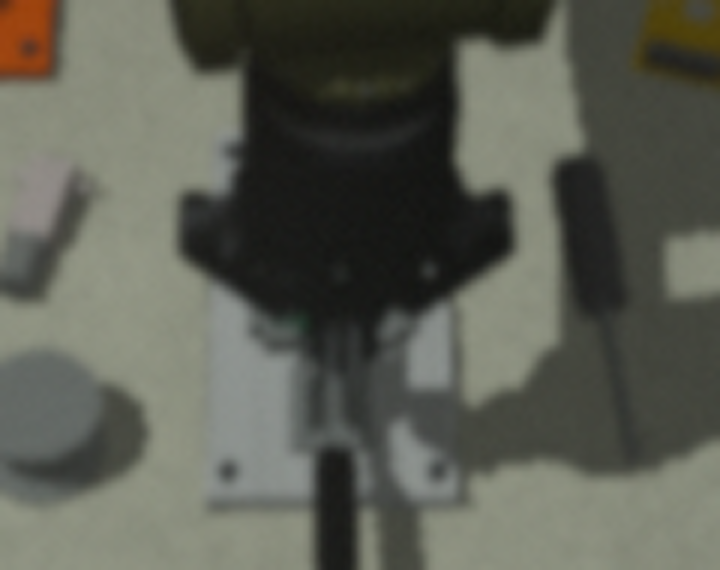

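The handle has snapped over: it points at the camera (crop (335,510)) and the force is zero. I'll retreat straight up, then back, and inspect.

Emit:
{"method": "drive_tool", "body": {"commands": [{"translation": [0,0,-0.05],"spin": 0},{"translation": [0,0,-0.06],"spin": 0},{"translation": [0,0,-0.06],"spin": 0},{"translation": [0.05,0,-0.03],"spin": 0},{"translation": [0.07,0,0],"spin": 0},{"translation": [0.07,0,0],"spin": 0},{"translation": [0.07,0,0],"spin": 0},{"translation": [0.07,0,0],"spin": 0},{"translation": [0.07,0,0],"spin": 0},{"translation": [0.07,0,0],"spin": 0},{"translation": [0,0,0],"spin": 0},{"translation": [0,0,0],"spin": 0}], "fingers": -1}}

```text
clock: 11.6
tool_pos: [0.4432, -0.0011, 0.2411]
eef_rot: [[-0.97, 0.244, 0.002], [0.244, 0.97, -0.0], [-0.002, 0.0, -1.0]]
contact_force: [0.9, 0.0, -0.1]
finger_gap: 0.0854
```

Run:
```python
from h import *
rep(); d=snap('wrist','9'); 
d2=snap('scene','9'); crop(d2,'s9',270,390,205,305,6); d3=snap('top','9')
P=lambda fx,fy,z: np.r_[np.array([.5792,-.0354])+np.array([[.9694,.2453],[-.2453,.9694]])@[fx,fy],z]
print(((proj(d2,[P(.165,0,.05),P(.105,0,.05),P(-.005,0,.05),P(-.05,-.025,.017),P(-.05,.025,.017)])-[270,205])*6).round(0))
print(proj(d,[P(-.05,-.025,.012),P(-.05,.025,.012),P(-.05,-.02,.027),P(-.05,.02,.027),P(.02,-.025,.017),P(.02,.025,.017)]).round(0))
```

```text
11.6 [ 0.4432 -0.0011  0.2411] F [-0.1403 -0.0002] f [ 0.9   0.04 -0.05]
[[338. 533.]
 [335. 400.]
 [331. 182.]
 [274. 143.]
 [381. 143.]]
[[299. 239.]
 [339. 239.]
 [303. 245.]
 [335. 245.]
 [300. 289.]
 [338. 289.]]
```

View pics/s9.png

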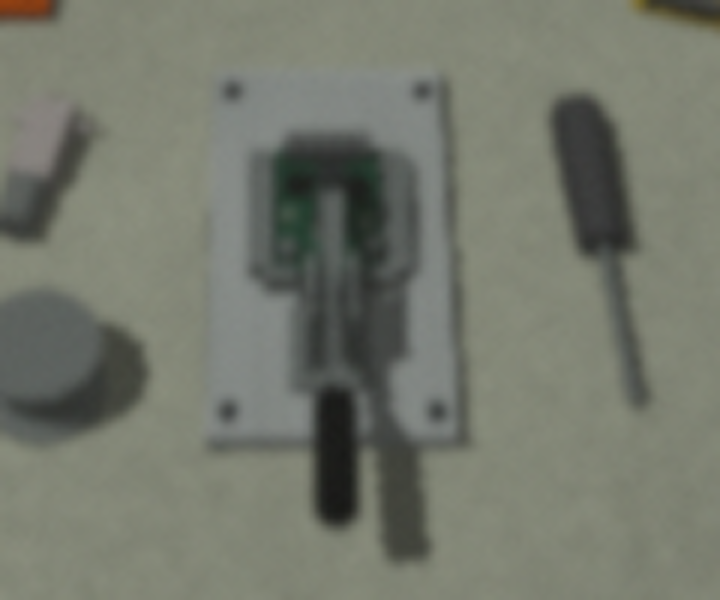

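View pics/wrist_9.png

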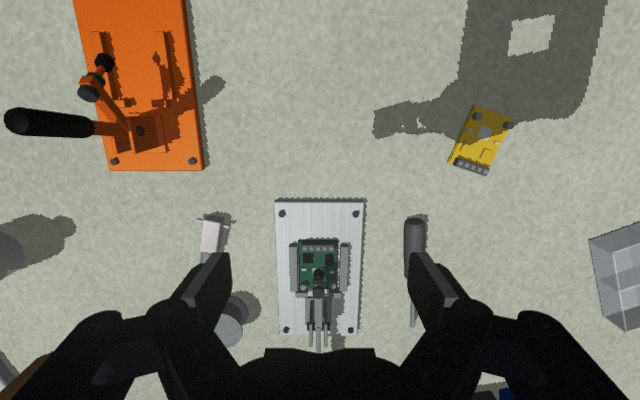

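View pics/top_9.png

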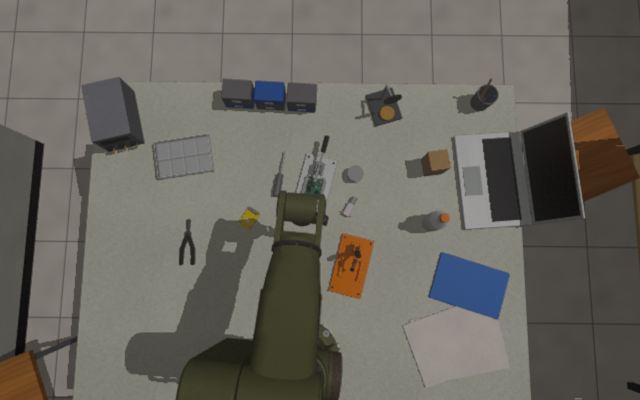

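Run:
```python
from h import *
d=load('wrist','9'); crop(d,'w9c',260,380,190,345,5) ; s=load('scene','9')
P=lambda fx,fy,z: np.r_[np.array([.5792,-.0354])+np.array([[.9694,.2453],[-.2453,.9694]])@[fx,fy],z]
for th in(.9,1.2,1.6): 
    a=th-.15; print(th,((proj(s,[P(.05+.115*np.sin(a),0,.05+.115*np.cos(a))])-[270,205])*6).round(0))
```

```text
0.9 [[341. 343.]]
1.2 [[341. 428.]]
1.6 [[339. 515.]]
```

View pics/w9c.png

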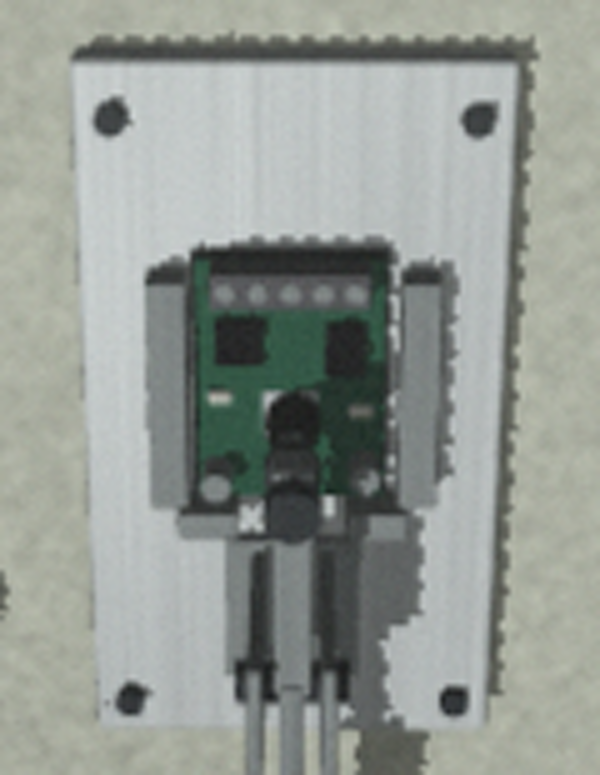

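Run:
```python
from h import *
c=np.array([.5792,-.0354]);y=np.radians(-14.2)
for tag in '2','5','9':
    d=load('wrist',tag); g=d['pixels'].astype(float)
    def P(fx,fy,z): return np.r_[c+np.array([[np.cos(y),-np.sin(y)],[np.sin(y),np.cos(y)]])@[fx,fy],z]
    def prof(fys,z,lo,hi):
        xs=np.arange(lo,hi,.0005); out=[]
        for ch in range(3):
            im=np.ascontiguousarray(g[:,:,ch]).astype(np.float32); acc=0
            for fy in fys:
                q=proj(d,[P(x,fy,z) for x in xs]).astype(np.float32); acc=acc+cv2.remap(im,q[:,0].reshape(-1,1),q[:,1].reshape(-1,1),cv2.INTER_LINEAR)[:,0]
            out.append(acc/len(fys))
        return xs,np.array(out)
    off=-.029 if tag=='2' else 0
    xs,p=prof(np.arange(-.014,.015,.002),.027,-.056+off,-.040+off); print(tag,'block top z27'); print(' '.join(f'{x*1e3:.1f}:{v:.0f}' for x,v in zip(xs,p.mean(0))))
    xs,p=prof(np.r_[np.arange(-.013,-.008,.001),np.arange(.009,.013,.001)],.017,.012+off,.026+off); print('far edge z17'); print(' '.join(f'{x*1e3:.1f}:{v:.0f}/{w:.0f}' for x,v,w in zip(xs,p[1],p[2])))
    xs,p=prof([-.034,-.032,-.030,.030,.032,.034],.022,-.052,-.038); print('rail top'); print(' '.join(f'{x*1e3:.1f}:{v:.0f}' for x,v in zip(xs,p.mean(0))))
```

```text
2 block top z27
-85.0:66 -84.5:54 -84.0:42 -83.5:40 -83.0:41 -82.5:42 -82.0:43 -81.5:44 -81.0:45 -80.5:46 -80.0:53 -79.5:60 -79.0:71 -78.5:84 -78.0:88 -77.5:90 -77.0:94 -76.5:100 -76.0:105 -75.5:110 -75.0:113 -74.5:115 -74.0:116 -73.5:115 -73.0:113 -72.5:108 -72.0:102 -71.5:97 -71.0:92 -70.5:88 -70.0:82 -69.5:77
far edge z17
-17.0:85/51 -16.5:85/51 -16.0:85/51 -15.5:85/50 -15.0:85/50 -14.5:85/50 -14.0:85/51 -13.5:85/51 -13.0:85/51 -12.5:86/50 -12.0:89/54 -11.5:97/62 -11.0:104/71 -10.5:128/103 -10.0:155/139 -9.5:177/168 -9.0:183/176 -8.5:190/184 -8.0:192/187 -7.5:192/186 -7.0:191/186 -6.5:192/186 -6.0:192/186 -5.5:192/186 -5.0:191/186 -4.5:191/186 -4.0:191/185 -3.5:191/185
rail top
-52.0:163 -51.5:144 -51.0:126 -50.5:110 -50.0:92 -49.5:77 -49.0:67 -48.5:59 -48.0:55 -47.5:54 -47.0:54 -46.5:56 -46.0:63 -45.5:78 -45.0:96 -44.5:112 -44.0:123 -43.5:129 -43.0:131 -42.5:132 -42.0:131 -41.5:131 -41.0:131 -40.5:131 -40.0:131 -39.5:131 -39.0:131 -38.5:131
5 block top z27
-56.0:38 -55.5:40 -55.0:43 -54.5:44 -54.0:44 -53.5:45 -53.0:44 -52.5:44 -52.0:44 -51.5:43 -51.0:52 -50.5:60 -50.0:71 -49.5:82
[... 1033 characters left out ...]
112 -44.0:111 -43.5:106 -43.0:101 -42.5:96 -42.0:91 -41.5:86 -41.0:82 -40.5:77
far edge z17
12.0:69/45 12.5:69/45 13.0:69/45 13.5:69/45 14.0:69/45 14.5:69/45 15.0:69/45 15.5:69/44 16.0:68/43 16.5:68/42 17.0:68/44 17.5:68/45 18.0:70/49 18.5:79/63 19.0:89/77 19.5:97/90 20.0:102/97 20.5:107/103 21.0:113/109 21.5:119/115 22.0:125/121 22.5:131/126 23.0:136/131 23.5:140/136 24.0:145/140 24.5:143/138 25.0:139/134 25.5:136/131
rail top
-52.0:164 -51.5:149 -51.0:134 -50.5:115 -50.0:97 -49.5:83 -49.0:72 -48.5:62 -48.0:59 -47.5:57 -47.0:56 -46.5:59 -46.0:63 -45.5:72 -45.0:92 -44.5:112 -44.0:121 -43.5:125 -43.0:129 -42.5:129 -42.0:129 -41.5:129 -41.0:129 -40.5:129 -40.0:129 -39.5:129 -39.0:130 -38.5:130
```

The board edge reads -50.0 mm against the rail end at -45.0 mm, which is fully home. The handle tip is at the 1.6 rad position, so I'm handing in.

```bash
python3 -c "
from h import *
rep(); print(ticket.job_done())"
```

```text
11.75 [ 0.4438 -0.0014  0.2405] F [-0.1396 -0.0003] f [ 0.04 -0.13 -0.18]
the job is handed in; nothing more can be done
None
```

The board is fully home against both end stops and the clamp is locked on it. I handed the job in at 11.75 s with the arm clear of everything.

- **Board:** I pushed it about 29 mm with shut fingertips on the terminal block. It stopped hard at the predicted position with about 12 N. After clamping, the near face measured at fixture x = -50 mm to within about 0.5 mm (the rail end read -45 mm as it should), so it is home.
- **Clamp:** I pushed the grip over from its -x side, with a force reading of about 6 N along the push. It snapped past the dead point by itself. The handle tip lies about where the 1.6 rad position projects (row 523 in the enlarged crop, 515 predicted), and the hold-down arm lies level over the board with its foot on it.
- **Other objects:** the screwdriver, spool, gear motor and the rest look unmoved in the last pictures. I compared these by eye only.
- **Checks that failed or disagreed:** the first move call was refused because its rows lacked the spin value, and nothing moved. The first scene and top fits of the fixture differed by about 5 mm, so I used the closer wrist view. The foot force could not be measured.

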